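Refit the spring roller in the kitchen-roll holder

ROBOT

A 6-joint arm with a two-finger parallel gripper is mounted at the origin on a cart in front of the work surface, level with it; the furniture and walls round the work are solid. World frame = base frame: x ahead of the robot, y to its left, z up, the work surface at z = 0. Lengths are in mm, angles in rad, forces in N, time in s.
With the tool pointing down it reaches from about 350 to 875 mm from the base axis. Payload 4.2 kg.
Tool frame: the origin (TCP) lies midway between the tips of the shut fingers; the grasp point (between the pads) lies 19 mm behind it; z points along the fingers, y is the line along which they close (so a half turn about z gives the same grasp; the last joint's range is limited). The gripper opens to 85 mm and grips with 20 to 120 N. Pads are 22 mm wide; open, the fingers measure 114 mm over their backs; the gripper's body (76 mm by 85 mm) begins 54 mm behind the grasp point. The pads swing forward as they close: fully open they stand 13 mm farther back than shut.
Start: joints at [1.432, 0.385, 0.008, 0, -1.194, -0.259], TCP at [242.086, 576.189, 231.312] pointing down, gripper open.
Joint ranges: [-3.14, 3.14], [-1.21, 2.06], [-1.07, 1.41], [-3.16, 2.05], [-2.99, -0.16], [-3.1, 3.1]. Speed limits (rad/s): [2.79, 2.79, 3.14, 3.14, 3.14, 3.14].

INTERFACE

Orientations are given as a unit quaternion [x, y, z, w].
In Python, from bench import read_state, get_image, job_done gives the robot as it stands.
- The arm moves only by the shell command python3 -m jog 'ROWS'. ROWS is JSON, a list of rows, each a list of 3 entries, a list of its own where there are three numbers: the shift along the world's x, y, z scaled (see below), then the turn, a rotation vector about the world's x, y, z scaled (see below), then the gripper's target within -1 to 1 (shut at 1, half-way at 0, fully open at -1). In form: [[[x, y, z], [wx, wy, wz], claw], ...]. A call has 1 to 20 rows; each row is the pose to reach, as a shift and turn from the pose commanded when the call began; what a row does not reach only later rows make up. The controller multiplies each number of a shift by 10 cm and each number of a turn by 120 degrees. A row lasts 1/10 s, in which the tool goes at most 50 mm and 8.59 degrees, less where a joint would pass 70% of its speed; a pose out of reach is approached as far as the arm can. A call with a number of a shift or a turn outside -1 to 1 is refused whole. A call with a gripper value outside its range is refused whole. The fingers move at their own pace and stop on an object; the grip force is fixed at half the most. Time passes only in rows, so rows that repeat a pose let the fingers close. It gives the time, the measured TCP pose, the force, the opening and the grip force at its end, in the units of the state.
- read_state(): the state, without advancing time (a new reading comes with each control period).
- get_image(name): name is "scene" or "top" or "wrist"; returns a dict with "frame" (480x640x3 uint8, red, green, blue), "range_z" (480x640 float32, mm along the optical axis (not along the pixel's ray), 0 where there is no reading), "fx", "fy", "cx", "cy" (pixels), "R" (3x3) and "t" (3): a world point X has camera coordinates R X + t. Camera axes: x right, y down, z forward; pixel columns grow to the right and rows downward; lengths in mm; the calibration is good to about 2 mm. The wrist camera is an equidistant fisheye: a pixel r from the principal point sees the ray r / f radians off the axis. A picture is of the moment at which its call begins.
- job_done(): hands the job in; it is judged then, once.
The state is a dict: "clock": time; "joints": joint angles; "joint_vel": joint speeds; "joint_efforts": joint torques, N m; "position": TCP position; "ee_rot": TCP orientation; "contact_force": force on the tool from outside, world axes, zero at the start; "wrist_torque": the same for the moment, N m; "gripper_width": finger opening in mm; "grasp_force": force on a finger pad.
Only numpy, scipy, OpenCV 4.12 (cv2) and the standard library are available. Lean on these libraries where they do the work, as an engineer would, in place of code of your own. Each camera call takes 0.05 s, during which the arm holds its last target. There are 200 camera calls.

TASK

Put the spring-loaded roller back into the kitchen-roll holder: take it off its sloping rest, set one end in one cup, press the spring in until the other end fits between the cheeks, and let it spring out so that both ends sit in their cups. Either way round will do; let go of it and leave the other things on the counter where they stand.

Things in the scene. Friction and masses are not known exactly. Their poses are not given: they have to be found in the camera images.
- roller_centre (a point): Centre of the barrel of the roller, a loose rod of about 190 g, 176 mm long when free: white barrel 34 mm in diameter, 110 mm long, a pin at its -y end, a sprung plunger at its +y end. y runs along the roller from pin to plunger. At the start y slopes 30 degrees down, plunger end low; x is level and z square to the slope, upwards. Grip it across the bare middle 60 mm.
- pin_tip (a point): Outermost point of the roller's fixed white pin (14 mm in diameter, round-ended, 20 mm long), 75 mm from the barrel's centre.
- plunger_tip (a point): Outermost point of the roller's sprung steel plunger (14 mm in diameter, round-ended, standing 46 mm out of the barrel when free), 101 mm from the barrel's centre when free. Moves with the plunger.
- plunger (a joint): How far the plunger is pressed into the barrel, m: 0 free, 0.026 at its stop (roller then 150 mm long, still longer than the 146 mm between the cheeks, so one end must be in its cup first). The spring takes 2 N to start, 8.5 N at the stop. With both ends seated it is pressed about 6 mm; with the plunger on its cup's floor, 18 mm or more lets the pin pass the other cheek.
- holder: Wooden kitchen-roll holder, fixed. Origin on the counter under its middle. Base 130 mm (x) by 226 mm (y), 14 mm high; two upright cheeks 96 mm wide, 20 mm thick, 111 mm high, inner faces at y = +73 and -73 mm, each with a round blind cup 26 mm in diameter and 12 mm deep (floors at y = +85 and -85 mm). The cups' axis runs along y, 75 mm above the counter. Open above.
- cup_left (a point): Centre of the mouth of the cup at the holder's +y end, axes as the holder's; the floor is 12 mm further to +y.
- cup_right (a point): Centre of the mouth of the cup at the holder's -y end, axes as the holder's; the floor is 12 mm further to -y.
- rest: Wooden rest, fixed, base 90 mm (x) by 180 mm (y); origin on the counter under its middle. Two V saddles near the barrel's ends carry the roller, its centre 98 mm up, its plunger end low at the rest's +y end, where a forked stop bears on the barrel and lets the plunger through. Between the saddles the barrel is free all round. Lift the roller straight up or square to the slope.
- salt: Bystander: salt shaker, 44 mm across, 90 mm tall; origin at the centre of its underside. Leave it alone.
- tub: Bystander: round lidded snack tub, 92 mm across, 52 mm tall; origin at the centre of its underside. Leave it alone.
- mug: Bystander: mug with a handle, about 78 x 116 mm, 101 mm tall; origin at the centre of its underside. Leave it alone.
- tin: Bystander: food tin, 75 mm across, 58 mm tall; origin at the centre of its underside. Leave it alone.
- roller: The roller as a whole; same origin and axes as roller_centre.

How it is judged (in metres and radians):
On the way:
1. the roller is at the holder, one end in a cup, with its plunger pressed in at least 12 mm (value of joint plunger above 0.012 m and ((distance between plunger_tip and cup_left below 0.02 m and y of plunger_tip in the frame of holder above 0.076 m) or (distance between plunger_tip and cup_right below 0.02 m and y of plunger_tip in the frame of holder below -0.076 m) or (distance between pin_tip and cup_left below 0.02 m and y of pin_tip in the frame of holder above 0.076 m) or (distance between pin_tip and cup_right below 0.02 m and y of pin_tip in the frame of holder below -0.076 m))), for 0.1 s.
At the end, for the whole second after the job is handed in: The roller's two tips are in the holder's two cups, either way round, each at least 5 mm past the cheek's inner face and within the cup, roller and cups in line within 5 degrees, the spring sprung out again (plunger pressed 3 to 11 mm), the roller at rest (((y of pin_tip in the frame of holder between -0.088 and -0.078 m and y of plunger_tip in the frame of holder between 0.078 and 0.088 m) or (y of pin_tip in the frame of holder between 0.078 and 0.088 m and y of plunger_tip in the frame of holder between -0.088 and -0.078 m)) and x of pin_tip in the frame of holder between -0.009 and 0.009 m and z of pin_tip in the frame of holder between 0.064 and 0.084 m and x of plunger_tip in the frame of holder between -0.009 and 0.009 m and z of plunger_tip in the frame of holder between 0.064 and 0.084 m and value of joint plunger between 0.003 and 0.011 m and angle between the y axis of roller_centre and the y axis of holder, either way round below 0.09 rad and linear speed of roller below 0.02 m/s); the robot touches nothing.
It fails at once if the salt is shifted more than 20 mm or tipped over (distance of salt from where it was at the start of the episode above 0.02 m or angle between salt's own z axis and vertical above 0.5 rad).
It fails at once if the tub is shifted more than 20 mm or tipped over (distance of tub from where it was at the start of the episode above 0.02 m or angle between tub's own z axis and vertical above 0.5 rad).
It fails at once if the mug is shifted more than 20 mm or tipped over (distance of mug from where it was at the start of the episode above 0.02 m or angle between mug's own z axis and vertical above 0.5 rad).
It fails at once if the tin is shifted more than 20 mm or tipped over (distance of tin from where it was at the start of the episode above 0.02 m or angle between tin's own z axis and vertical above 0.5 rad).
It also fails if it takes over 45 s, if anything falls off the work surface, if the arm or the gripper's body presses on something with over 40 N, if the wrist force passes 120 N, or if a joint passes its speed limit or range.

## Working session

There is one attempt and no reset: what is moved stays moved. The work goes in short steps, Python scripts to look and compute and a shell command to move; the robot and the scene stay as the last step left them, time stands still between calls to the robot, and variables do not carry over. Pictures are saved under pics/ and viewed, at most 13 in all, crops included, and the job is handed in when it is done.

```bash
mkdir -p pics
cat > h.py <<'E'
import numpy as np, cv2
from bench import read_state, get_image, job_done
def grab(n,f):
    d=get_image(n); cv2.imwrite(f'pics/{f}.png',d['frame'][:,:,::-1]); np.savez(f'pics/{f}.npz',**d); return d
def world(d,u,v,z=None):
    z=float(np.median(d['range_z'][v-1:v+2,u-1:u+2])) if z is None else z
    c=np.array([(u-d['cx'])/d['fx']*z,(v-d['cy'])/d['fy']*z,z]); return d['R'].T@(c-d['t'])
E
python3 -c "
from h import *
s=read_state();print(s)
for n in('scene','top'):
    d=grab(n,n+'0');print(n,d['R'],d['t'],d['fx'])
"
```

```text
{'clock': 0.0, 'joints': array([ 1.43161180e+00,  3.85560203e-01,  6.60074281e-03, -5.64655275e-04,
       -1.19400979e+00, -2.58615560e-01]), 'joint_vel': array([-6.18990280e-05, -5.01740059e-04,  1.64129433e-04, -2.30252986e-03,
        1.50305839e-03, -1.01781539e-03]), 'joint_efforts': array([-3.19121891e-04, -3.92282224e+01,  1.88399774e+01,  4.18605387e+00,
       -4.64501500e-03, -7.35515499e-06]), 'position': array([241.84612534, 575.65392366, 230.19983836]), 'ee_rot': array([ 9.80263314e-01, -1.97693163e-01, -1.97101983e-04,  1.10018665e-03]), 'contact_force': array([ 0.01409584, -0.51249049,  0.02966334]), 'wrist_torque': array([ 0.01749668, -0.03231846, -0.01818788]), 'grasp_force': 0.0, 'gripper_width': 85.3766669427454}
scene [[ 0.75478494 -0.65580261  0.01492108]
 [-0.44685004 -0.53068101 -0.72021018]
 [ 0.48023405  0.53693631 -0.69359545]] [-410.841137    359.63508611 1130.76519302] 545.7944050588228
top [[ 0.00372501 -0.99982934 -0.01809436]
 [-0.99521629 -0.00194012 -0.09767684]
 [ 0.09762507  0.01837165 -0.99505368]] [  25.55040111  570.71657566 1291.78108139] 616.9121342177035
```

View pics/top0.png

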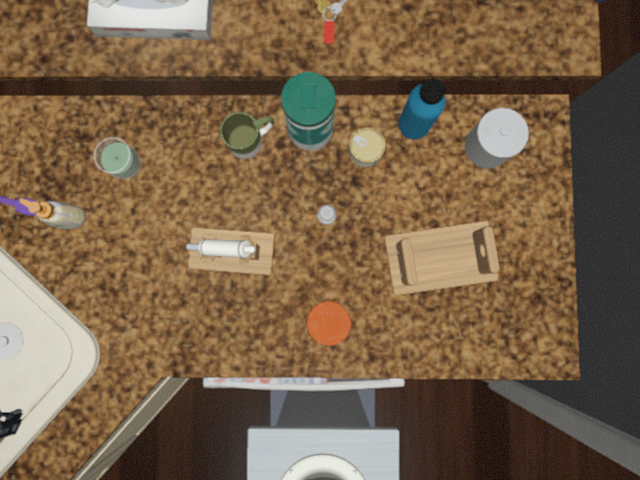

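View pics/scene0.png

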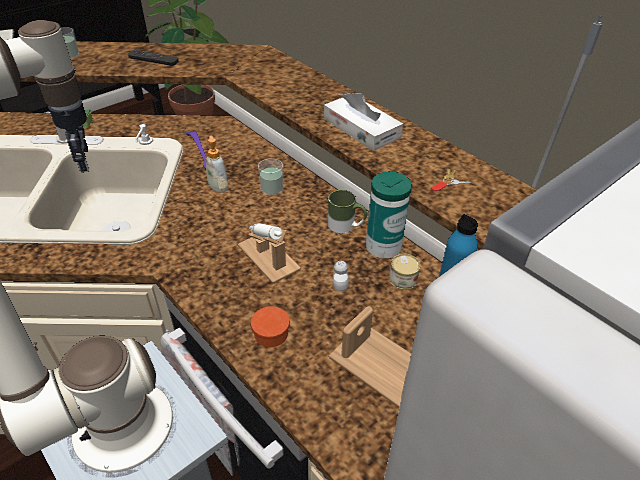

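The top view shows the roller on its rest around (225,249), with the steel plunger at the left (188,247) and the pin at (252,250). The holder spans (387–497, 222–294). The tub is at (329,323), the salt at (326,214) and the tin at (367,147).

```bash
cat > m.py <<'E'
from h import *
d=np.load('pics/top0.npz'); Z=d['range_z']
v,u=np.mgrid[0:480,0:640]
C=np.stack([(u-d['cx'])/d['fx']*Z,(v-d['cy'])/d['fy']*Z,Z],-1); W=(C-d['t'])@d['R']
np.save('pics/W.npy',W)
print('counter',W[350,150],W[200,270])
def rect(u0,u1,v0,v1,a,b):
    w=W[v0:v1,u0:u1].reshape(-1,3); w=w[(w[:,2]>a)&(w[:,2]<b)]
    r=cv2.minAreaRect(w[:,:2].astype(np.float32)); print(r,len(w),np.median(w[:,2])); return w
print('holder base');rect(375,510,210,305,8,25)
print('cheeks');rect(375,440,210,305,100,122);rect(440,510,210,305,100,122)
print('rest base');rect(175,285,220,285,8,25)
w=rect(195,246,235,262,85,160)
print('barrel',w.mean(0),w.min(0),w.max(0))
for c in [190,194,198,205,215,225,235,245,248,252]:
    col=W[238:260,c];i=np.argmax(col[:,2]);print(c,238+i,col[i].round(1))
for n,(a,b) in dict(salt=(326,214),tub=(329,323),tin=(367,140),mug=(241,130)).items(): print(n,W[b,a].round())
f=d['frame'][:,:,::-1]
A=cv2.resize(f[220:285,175:285],None,fx=6,fy=6,interpolation=cv2.INTER_CUBIC);B=cv2.resize(f[210:305,380:505],None,fx=5,fy=5,interpolation=cv2.INTER_CUBIC)
cv2.imwrite('pics/a.png',A);cv2.imwrite('pics/b.png',B)
E
python3 m.py
```

```text
counter [311.72135335 373.60804848   1.39021238] [638.42073381 118.6426362   -2.21396391]
holder base
((508.2928466796875, -252.77325439453125), (191.80465698242188, 226.15333557128906), 8.27912425994873) 4771 13.366276883148831
cheeks
((500.1915283203125, -169.96719360351562), (93.77544403076172, 20.616004943847656), 8.725055694580078) 458 108.40121192732708
((524.54296875, -333.950439453125), (94.00566101074219, 21.046443939208984), 8.374892234802246) 459 108.46877416033387
rest base
((516.95703125, 208.5042266845703), (118.13379669189453, 198.40292358398438), 0.9171684980392456) 1944 12.192441498077965
((522.9754028320312, 205.07472229003906), (52.56837844848633, 100.30388641357422), 1.8379697799682617) 779 115.36789277321124
barrel [524.71337789 198.1990032  113.84854601] [498.13448293 154.83670898  85.28825947] [550.59089585 255.55267737 142.2403994 ]
190 246 [ 441.8    2.9 1341.6]
194 245 [533.6 269.6  68.2]
198 247 [529.1 260.1  73.7]
205 244 [533.7 241.4  96. ]
215 249 [522.7 218.5 109.8]
225 252 [515.9 196.1 123.4]
235 246 [527.2 175.1 132.8]
245 249 [521.1 154.8 136.1]
248 248 [523.  148.8 137.7]
252 251 [517.  140.6 140.2]
salt [596.  -4.  90.]
tub [374. -11.  52.]
tin [759. -91.  55.]
mug [793. 184.   7.]
```

View pics/a.png

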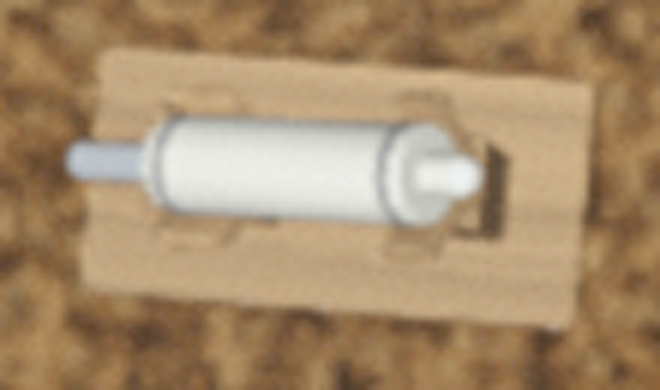

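View pics/b.png

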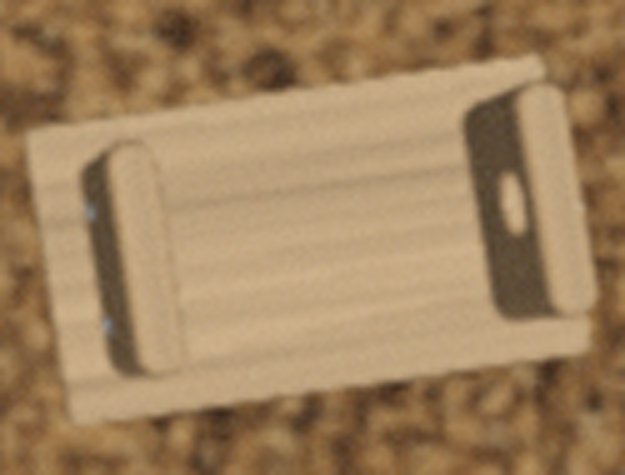

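Crop a puts the plunger tip at about (186.3,246.7) full-frame and the pin tip at about (255.3,249.2). Crop b shows the two cheek tops, with the right cheek's cup visible from inside. Cheek spacing measures 166 mm, as expected. Next I'll compute the axis from rays and the pre-grasp pose.

```bash
cat > p.py <<'E'
from h import *
from scipy.spatial.transform import Rotation as Ro
d=np.load('pics/top0.npz')
def ray(u,v,z):
    c=d['R'].T@(-d['t']); r=d['R'].T@np.array([(u-d['cx'])/d['fx'],(v-d['cy'])/d['fy'],1]); return c+r*(z-c[2])/r[2]
f=lambda a,b,z: ray(175+a/6,220+b/6,z)
p,q=f(482,175,135.5),f(68,160,47.5); print('pin,plunger',p,q,np.linalg.norm(p-q))
print('centre by tips',p+(q-p)*75/176,'yaw',np.degrees(np.arctan2(-(q-p)[0],(q-p)[1])))
# barrel centre line between silhouette edges at mid (crop): rows 118..218 -> z axis 98
print('barrel mid',f(275,168,98))
print('rest corners',[f(a,b,14).round() for a,b in((105,50),(592,85),(578,327),(83,288))],np.mean([f(a,b,14) for a,b in((105,50),(592,85),(578,327),(83,288))],0))
print('holder corners',[ray(380+a/5,210+b/5,14).round() for a,b in((27,130),(540,57),(590,350),(75,422))],np.mean([ray(380+a/5,210+b/5,14) for a,b in((27,130),(540,57),(590,350),(75,422))],0))
E
python3 p.py
```

```text
pin,plunger [520.86448907 134.59839088 135.5       ] [531.54877671 290.13120105  47.5       ] 179.0212530498485
centre by tips [525.41745255 200.87657703  98.        ] yaw -3.929745605453987
barrel mid [525.51260127 208.71963047  98.        ]
rest corners [array([574., 285.,  14.]), array([561., 109.,  14.]), array([474., 113.,  14.]), array([488., 291.,  14.])] [524.33968239 199.34749585  14.        ]
holder corners [array([ 558., -133.,   14.]), array([ 590., -353.,   14.]), array([ 464., -372.,   14.]), array([ 433., -152.,   14.])] [ 511.26993304 -252.49782963   14.        ]
```

```bash
cat > k.py <<'E'
from h import *
from scipy.spatial.transform import Rotation as Ro
HO=np.array([511.8,-252.3,0]); HY=8.3
def rol(yaw,tilt): return (Ro.from_euler('z',yaw,degrees=True)*Ro.from_euler('x',-tilt,degrees=True)).as_matrix()  # tilt: plunger (+y) low
def tool(c,yaw,tilt,off=23):
    A=rol(yaw,tilt); return np.array(c)-off*A[:,2], Ro.from_matrix(np.c_[-A[:,1],-A[:,0],-A[:,2]])
def delta(p,R,p0=None,R0=None):
    s=read_state(); p0=s['position'] if p0 is None else p0; R0=Ro.from_quat(s['ee_rot']) if R0 is None else R0
    w=(R*R0.inv()).as_rotvec(degrees=True)
    print('shift',((p-p0)/100).round(3),'turn',(w/120).round(4),'deg',np.linalg.norm(w).round(1))
E
python3 -c "
from k import *
A=rol(-4,30);c=np.array([525,200.5,98])
p,R=tool(c+A[:,2]*90,-4,30);delta(p,R)
p2,R2=tool(c,-4,30);delta(p2,R2,p,R)
print(p,p2)"
```

```text
shift [ 2.854 -3.418 -0.743] turn [-0.2264 -0.1405 -0.5787] deg 76.5
shift [-0.031 -0.449 -0.779] turn [0. 0. 0.] deg 0.0
[527.33684187 233.91839568 156.02370205] [524.19780055 189.02801342  78.08141571]
```

```bash
python3 -m jog '[[[1,-1,0],[-0.226,-0.14,-0.579],-1],[[1,-1,0],[-0.226,-0.14,-0.579],-1],[[1,-1,0],[-0.226,-0.14,-0.579],-1],[[1,-1,0],[-0.226,-0.14,-0.579],-1],[[1,-1,0],[-0.226,-0.14,-0.579],-1],[[1,-1,0],[-0.226,-0.14,-0.579],-1],[[1,-1,0],[-0.226,-0.14,-0.579],-1],[[1,-1,0],[-0.226,-0.14,-0.579],-1],[[1,-1,0],[-0.226,-0.14,-0.579],-1],[[1,-1,0],[-0.226,-0.14,-0.579],-1],[[1,-1,0],[-0.226,-0.14,-0.579],-1]]'
python3 -m jog '[[[1,-1,0],[0,0,0],-1],[[1,-1,0],[0,0,0],-1],[[1,-1,0],[0,0,0],-1],[[1,-1,0],[0,0,0],-1]]'
python3 -m jog '[[[0.85,-1,0],[0,0,0],-1],[[0.85,-1,0],[0,0,0],-1],[[0.85,-1,0],[0,0,0],-1],[[0.85,-1,0],[0,0,0],-1],[[0.85,-1,0],[0,0,0],-1]]'
python3 -c "
from k import *
A=rol(-4,30);c=np.array([525,200.5,98])
p,R=tool(c+A[:,2]*60,-4,30);delta(p,R);print(read_state()['joints'])
d=grab('wrist','w1')"
```

```text
clock: 1.2
position: [342.1, 476.1, 230.6]
ee_rot: [-0.66, 0.706, -0.177, -0.189]
contact_force: [-0.7, -0.1, 0.7]
gripper_width: 85.0
grasp_force: 0.0
clock: 1.6
position: [444.1, 372.0, 232.2]
ee_rot: [-0.658, 0.708, -0.176, -0.189]
contact_force: [-0.2, 0.1, 0.0]
gripper_width: 85.6
grasp_force: 0.0
clock: 2.1
position: [526.9, 275.8, 231.9]
ee_rot: [-0.659, 0.706, -0.176, -0.188]
contact_force: [-0.2, 0.1, 0.8]
gripper_width: 85.1
grasp_force: 0.0
shift [-0.006 -0.569 -1.018] turn [-0.0011  0.0009 -0.0005] deg 0.2
[ 0.8941586   0.50868901  0.00398564  0.29015527 -1.5084229  -1.04714242]
```

View pics/w1.png

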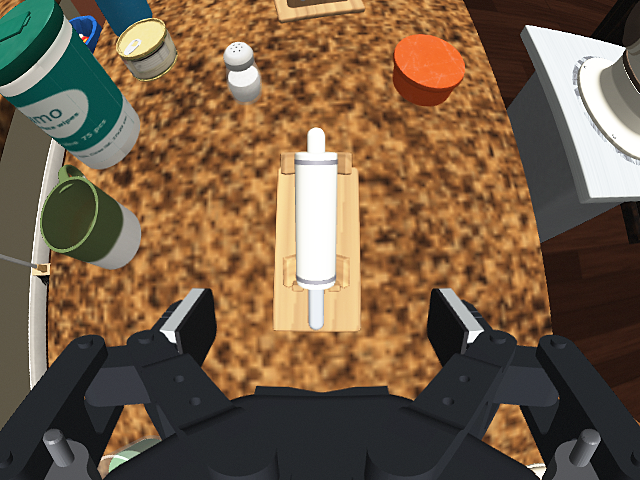

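The wrist view shows the barrel upright between the fingers: centre line at column ~316, barrel ends at rows 158 and 285, pin tip at (316,128), plunger tip at (316,329). I'll check this against the calibration.

```bash
cat > wr.py <<'E'
from k import *
d=np.load('pics/w1.npz')
def wray(u,v,z):
    a=np.array([u-d['cx'],v-d['cy']]);r=np.hypot(*a);th=r/d['fx']
    k=np.r_[a/r*np.sin(th),np.cos(th)];k=d['R'].T@k;c=-d['R'].T@d['t'];return c+k*(z-c[2])/k[2]
p,q=wray(316,131,135.5),wray(316,326,47.5);print(d['cx'],p,q,np.linalg.norm(p-q),p+(q-p)*75/176,np.degrees(np.arctan2(-(q-p)[0],(q-p)[1])))
E
python3 wr.py
```

```text
321.28085937173876 [521.42453781 137.84494144 135.5       ] [532.52289793 284.53284866  47.5       ] 171.41912297655088 [526.15395263 200.35399282  98.        ] -4.326736936760646
```

```bash
python3 -m jog '[[[0,-0.3,-0.5],[0,0,0],-1],[[0,-0.57,-1],[0,0,0],-1],[[0,-0.57,-1],[0,0,0],-1],[[0,-0.57,-1],[0,0,0],-1]]'
python3 -m jog '[[[-0.01,-0.15,-0.27],[0,0,0],-1],[[-0.02,-0.3,-0.54],[0,0,0],-1],[[-0.02,-0.3,-0.54],[0,0,0],-1],[[-0.02,-0.3,-0.54],[0,0,0],-1]]'
python3 -c "
from k import *
p,R=tool([525.8,200.5,98],-4,30);delta(p,R);grab('wrist','w2')"
```

```text
clock: 2.55
position: [525.2, 218.5, 129.4]
ee_rot: [-0.659, 0.705, -0.177, -0.191]
contact_force: [-0.1, 0.3, -0.5]
gripper_width: 85.2
grasp_force: 0.0
clock: 2.95
position: [526.1, 191.2, 78.8]
ee_rot: [-0.66, 0.706, -0.177, -0.187]
contact_force: [0.5, 0.3, -0.6]
gripper_width: 84.9
grasp_force: 0.0
shift [-0.011 -0.022 -0.007] turn [-0.0012  0.0019 -0.0015] deg 0.3
```

Pose within 2 mm. I'll close, lift square to the slope, and look.

```bash
python3 -m jog '[[[-0.01,-0.02,-0.01],[0,0,0],0],[[-0.01,-0.02,-0.01],[0,0,0],0.3],[[-0.01,-0.02,-0.01],[0,0,0],0.6],[[-0.01,-0.02,-0.01],[0,0,0],1],[[-0.01,-0.02,-0.01],[0,0,0],1],[[-0.01,-0.02,-0.01],[0,0,0],1],[[-0.01,-0.02,-0.01],[0,0,0],1],[[-0.01,-0.02,-0.01],[0,0,0],1],[[-0.01,-0.02,-0.01],[0,0,0],1],[[-0.01,-0.02,-0.01],[0,0,0],1],[[-0.01,-0.02,-0.01],[0,0,0],1]]'
python3 -m jog '[[[0,0.08,0.14],[0,0,0],1],[[0,0.2,0.35],[0,0,0],1],[[0,0.3,0.6],[0,0,0],1],[[0,0.4,1],[0,0,0],1],[[0,0.4,1],[0,0,0],1],[[0,0.4,1],[0,0,0],1]]'
python3 -m jog '[[[0,0,0.5],[0,0,0],1],[[0,0,0.7],[0,0,0],1],[[0,0,0.7],[0,0,0],1],[[0,0,0.7],[0,0,0],1]]'
python3 -c "
from k import *
print(read_state());grab('wrist','w3')"
```

```text
clock: 4.1
position: [525.8, 188.0, 77.5]
ee_rot: [-0.659, 0.706, -0.177, -0.187]
contact_force: [5.4, 0.2, 3.9]
gripper_width: 33.0
grasp_force: 59.7
clock: 4.7
position: [523.3, 227.4, 175.9]
ee_rot: [-0.659, 0.707, -0.176, -0.188]
contact_force: [-0.6, -0.9, -3.2]
gripper_width: 32.4
grasp_force: 60.0
clock: 5.1
position: [522.9, 226.5, 244.1]
ee_rot: [-0.659, 0.706, -0.176, -0.19]
contact_force: [-0.6, 0.2, -3.1]
gripper_width: 32.3
grasp_force: 60.2
{'clock': 5.1, 'joints': array([ 0.84778097,  0.44762227, -0.07364466,  0.30826105, -1.48508575,
       -1.01256896]), 'joint_vel': array([ 0.00114328,  0.01847017, -0.02302844, -0.00029086, -0.00320652,
       -0.00147024]), 'joint_efforts': array([ 5.55328955e-02, -4.37475801e+01,  1.90719026e+01,  4.94354635e+00,
       -1.10711284e+00,  1.90336847e-03]), 'position': array([522.91698701, 226.45222735, 244.06127869]), 'ee_rot': array([-0.65876065,  0.70639128, -0.17577422, -0.19012938]), 'contact_force': array([-0.57025851,  0.21654533, -3.13762604]), 'wrist_torque': array([ 1.23822118, -0.05849029, -0.03327215]), 'grasp_force': 60.20301818847656, 'gripper_width': 32.259838895481614}
```

View pics/w3.png

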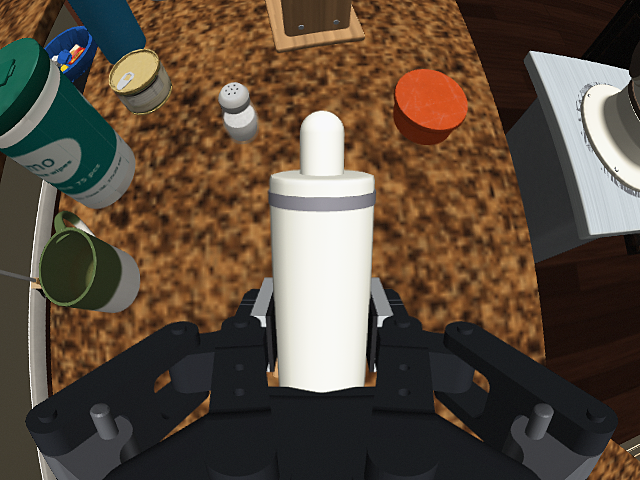

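Gripped and centred: the barrel spans columns 271–375 and the pin tip is at (322,111). Next is the hover pose over the holder at 26° tilt.

```bash
cat >> k.py <<'E'
def tipT(hx,hy,hz,tilt,press=0,tipo=101.,yaw=HY,off=23):
    """tool pose with plunger tip at holder-frame point"""
    A=rol(yaw,tilt); P=HO+Ro.from_euler('z',HY,degrees=True).apply([hx,hy,hz]); return tool(P-(tipo-press)*A[:,1],yaw,tilt,off)
E
python3 -c "
from k import *
p,R=tipT(0,58,150,26);print(p);delta(p,R)"
```

```text
[ 517.98721288 -294.71180267  173.60322276]
shift [-0.048 -5.21  -0.7  ] turn [ 3.420e-02 -1.000e-04  1.026e-01] deg 13.0
```

```bash
J="python3 -m jog"
python3 -m jog '[[[0,-0.3,0],[0.01,0,0.03],1],[[0,-0.6,0],[0.02,0,0.06],1],[[0,-1,0],[0.034,0,0.103],1]]'
python3 -m jog '[[[0,-0.4,0],[0,0,0],1],[[0,-0.7,0],[0,0,0],1],[[0,-1,0],[0,0,0],1]]'
python3 -m jog '[[[0,-0.4,0],[0,0,0],1],[[0,-0.7,0],[0,0,0],1],[[0,-1,0],[0,0,0],1]]'
python3 -m jog '[[[0,-0.4,0],[0,0,0],1],[[0,-0.7,0],[0,0,0],1],[[0,-1,0],[0,0,0],1]]'
python3 -m jog '[[[-0.05,-0.4,0],[0,0,0],1],[[-0.05,-0.7,-0.1],[0,0,0],1],[[-0.05,-1,-0.2],[0,0,0],1],[[-0.05,-1.0,-0.4],[0,0,0],1],[[-0.05,-1.0,-0.4],[0,0,0],1],[[-0.05,-1.0,-0.4],[0,0,0],1]]'
python3 -c "
from k import *
p,R=tipT(0,58,150,26);delta(p,R);s=read_state();print(s['joints'],s['gripper_width'])
d=grab('top','t1');f=d['frame'][:,:,::-1]
cv2.imwrite('pics/t1c.png',cv2.resize(f[200:315,375:515],None,fx=5,fy=5,interpolation=cv2.INTER_CUBIC)); grab('scene','s1')"
```

```text
clock: 5.45
position: [523.5, 126.6, 243.2]
ee_rot: [0.739, -0.635, 0.17, 0.146]
contact_force: [1.6, -0.7, -1.9]
gripper_width: 32.8
grasp_force: 60.3
clock: 5.75
position: [522.4, 25.0, 244.0]
ee_rot: [0.737, -0.637, 0.169, 0.147]
contact_force: [0.7, -0.8, -1.8]
gripper_width: 32.4
grasp_force: 60.3
clock: 6.05
position: [522.3, -74.7, 243.8]
ee_rot: [0.738, -0.637, 0.169, 0.147]
contact_force: [0.6, 1.1, -1.5]
gripper_width: 32.8
grasp_force: 60.3
clock: 6.35
position: [522.1, -174.4, 243.6]
ee_rot: [0.738, -0.637, 0.169, 0.147]
contact_force: [0.9, 0.9, -2.4]
gripper_width: 32.7
grasp_force: 60.3
clock: 6.95
position: [518.0, -272.8, 204.7]
ee_rot: [0.738, -0.637, 0.169, 0.146]
contact_force: [0.5, -0.8, -0.9]
gripper_width: 32.8
grasp_force: 60.3
shift [-0.    -0.219 -0.311] turn [-0.0015 -0.0003 -0.0007] deg 0.2
[-0.03306334  0.25145492 -0.54616829  0.64191915 -0.79747855 -0.28245236] 32.79302318257453
```

View pics/t1c.png

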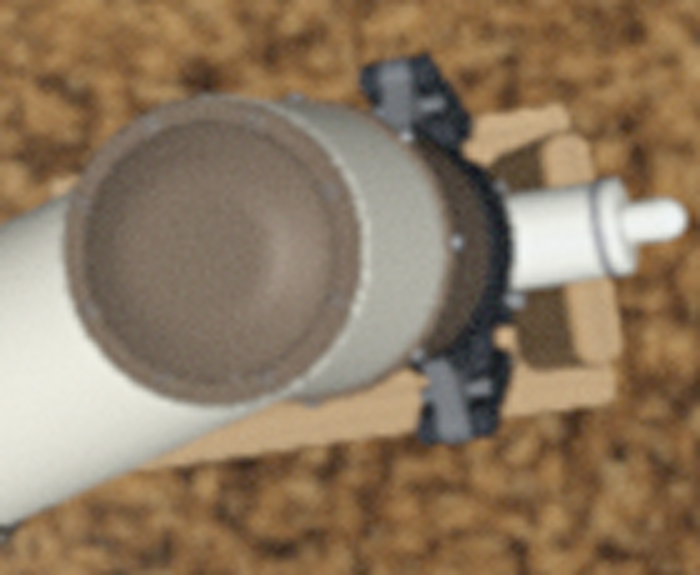

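The pin tip shows at crop (684,219), i.e. full-frame (511.8,243.8); the arm hides the plunger from above. I'll compare it with the prediction and check the scene view for the plunger.

```bash
cat > q.py <<'E'
from k import *
d=np.load('pics/t1.npz')
def ray(d,u,v,z):
    c=d['R'].T@(-d['t']); r=d['R'].T@np.array([(u-d['cx'])/d['fx'],(v-d['cy'])/d['fy'],1]); return c+r*(z-c[2])/r[2]
s=read_state(); T=Ro.from_quat(s['ee_rot']).as_matrix(); c=s['position']-23*T[:,2]; ry=-T[:,0]
pin=c-75*ry; plu=c+101*ry
print('pin pred',pin,'cam',ray(d,511.8,243.8,pin[2]),'width row mid barrel: ')
b=c-50*ry; print('barrel end pred',b, ray(d,375+600/5,200+230/5,b[2]+0))
for n in('scene','top'):
    e=np.load('pics/s1.npz' if n=='scene' else 'pics/t1.npz')
    for P in(pin,plu,HO+Ro.from_euler('z',HY,degrees=True).apply([0,73,75])):
        k=e['R']@P+e['t'];print(n,e['fx']*k[0]/k[2]+e['cx'],e['fy']*k[1]/k[2]+e['cy'],k[2])
f=np.load('pics/s1.npz')['frame'][:,:,::-1]
cv2.imwrite('pics/s1c.png',cv2.resize(f[235:405,290:450],None,fx=4,fy=3.5*8/7,interpolation=cv2.INTER_CUBIC)[:600])
E
python3 q.py; python3 -c "import cv2;a=cv2.imread('pics/s1c.png');print(a.shape)"
```

```text
pin pred [ 527.68107092 -329.17737271  259.92566261] cam [ 523.23853326 -327.91206497  259.92566261] width row mid barrel: 
barrel end pred [ 524.4202201  -306.91863396  249.02082876] [ 520.09534212 -301.64584889  249.02082876]
scene 431.8007484193614 310.6524248720865 1027.1450662947018
scene 362.3748315283591 295.83978980462587 1153.5067074093631
scene 360.40491251196454 330.5842407674149 1222.7853798198926
top 512.4566871553932 241.26714817640925 1078.6084656121827
top 416.09827932155576 256.51068382048356 1155.636512570084
top 411.8517051949818 261.0592252531886 1262.7797097505647
(600, 640, 3)
```

View pics/s1c.png

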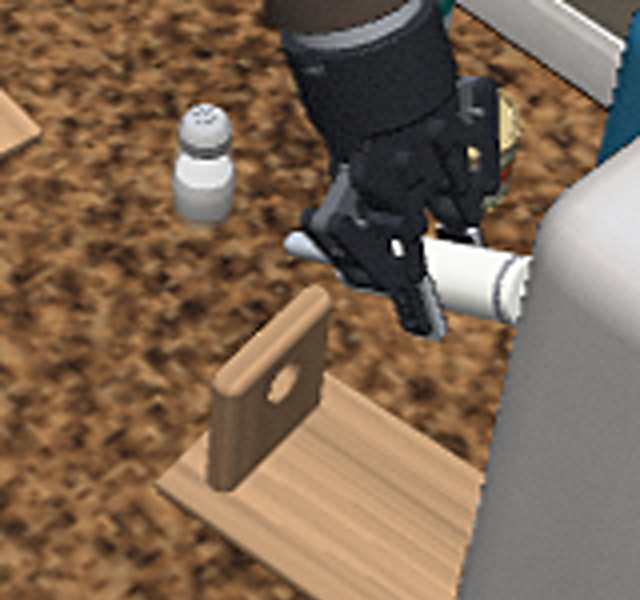

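In the scene crop the plunger tip is at (286,243) and the cup mouth at (283,382), i.e. full-frame (361.5,295.7) and (360.8,330.5). Both are within 1 px of prediction. The top camera hints at a 4 mm x offset on the roller, so I'll check the holder with the wrist camera's depth.

```bash
cat > wd.py <<'E'
from k import *
d=grab('wrist','w4');Z=d['range_z'].astype(float)
v,u=np.mgrid[0:480,0:640]; a=u-d['cx'];b=v-d['cy'];r=np.hypot(a,b)+1e-9;th=r/d['fx']
k=np.stack([a/r*np.tan(th),b/r*np.tan(th),np.ones_like(r)],-1)*Z[...,None]
W=(k-d['t'])@d['R']; ok=(Z>0)
print('counter z',np.median(W[ok&(abs(W[...,2])<12)][:,2]))
H=Ro.from_euler('z',-HY,degrees=True).apply((W-HO).reshape(-1,3)).reshape(W.shape)
for s in(1,-1):
    m=ok&(abs(W[...,2]-111)<6)&(abs(H[...,1]-s*83)<22)&(abs(H[...,0])<70)
    h=H[m]; print(s,len(h))
    if len(h)>20: print(np.median(h[:,2]),np.percentile(h,[1,50,99],axis=0).round(1),cv2.minAreaRect(h[:,:2].astype(np.float32)))
m=ok&(abs(W[...,2]-14)<5)&(abs(H[...,1])<65)&(abs(H[...,0])<90); h=H[m]
print('base',len(h),np.percentile(h[:,0],[1,50,99]) if len(h) else '')
f=d['frame'][:,:,::-1]; cv2.imwrite('pics/w4.png',f)
E
python3 wd.py
```

```text
counter z 1.4846981256187646
1 0
-1 534
110.12264245067357 [[-45.8 -92.3 105.2]
 [-35.9 -82.4 110.1]
 [ 47.7 -75.3 113.3]] ((0.6760368347167969, -84.78302764892578), (19.05419158935547, 94.79325866699219), 89.62859344482422)
base 1304 [-63.63515037 -42.8593785   64.90785463]
```

View pics/w4.png

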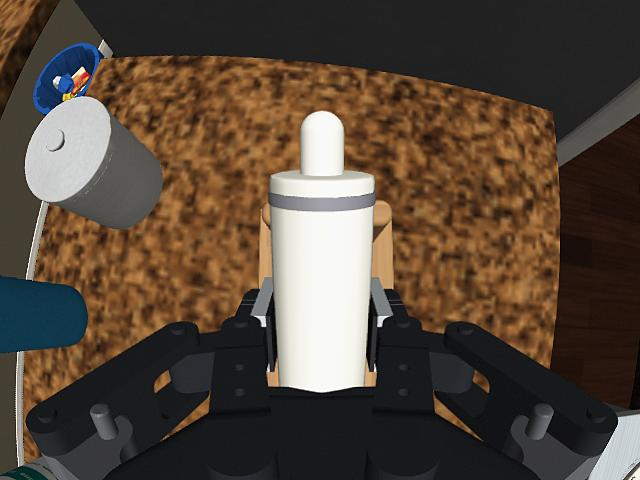

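The right cheek shows at columns 262–393, behind the roller (271–375). Wrist depth puts the cheek centre at x = +0.7, y = −84.8 in my holder frame, so it agrees to 2 mm. I'll go ahead with the insertion.

```bash
python3 -c "
from k import *
a=tipT(.5,56,150,26);delta(*a)
b=tipT(.5,56,73,26);delta(*b,*a)
c=tipT(.5,80,73,26);delta(*c,*b)
print(b[0],c[0])"
```

```text
shift [-0.009 -0.244 -0.333] turn [-0.0014  0.0022 -0.0014] deg 0.4
shift [ 0.    0.   -0.77] turn [0. 0. 0.] deg 0.0
shift [-0.035  0.237  0.   ] turn [0. 0. 0.] deg 0.0
[ 518.77068818 -296.61867615   96.60322276] [ 515.30613936 -272.87005721   96.60322276]
```

```bash
python3 -m jog '[[[0,-0.15,0],[0,0,0],1],[[-0.01,-0.24,-0.1],[0,0,0],1],[[-0.01,-0.24,-0.33],[0,0,0],1],[[-0.01,-0.24,-0.5],[0,0,0],1],[[-0.01,-0.24,-0.65],[0,0,0],1],[[-0.01,-0.24,-0.65],[0,0,0],1]]'
python3 -m jog '[[[0,0,-0.15],[0,0,0],1],[[0,0,-0.3],[0,0,0],1],[[0,0,-0.45],[0,0,0],1],[[0,0,-0.45],[0,0,0],1],[[0,0,-0.45],[0,0,0],1]]'
python3 -c "
from k import *
b=tipT(.5,56,73,26);delta(*b)
d=grab('scene','s2');f=d['frame'][:,:,::-1]
cv2.imwrite('pics/s2c.png',cv2.resize(f[250:390,320:440],None,fx=4,fy=4,interpolation=cv2.INTER_CUBIC))
"
```

```text
clock: 7.7
position: [517.1, -296.4, 140.0]
ee_rot: [0.738, -0.637, 0.169, 0.146]
contact_force: [-0.7, -0.6, -2.0]
gripper_width: 32.7
grasp_force: 60.3
clock: 8.2
position: [519.0, -296.9, 97.6]
ee_rot: [0.737, -0.637, 0.172, 0.144]
contact_force: [-0.5, -0.6, -2.5]
gripper_width: 32.2
grasp_force: 60.3
shift [-0.002  0.003 -0.01 ] turn [-0.0011  0.0026 -0.001 ] deg 0.4
```

```bash
python3 -m jog '[[[-0.01,0.08,-0.01],[0,0,0],1],[[-0.02,0.16,-0.01],[0,0,0],1],[[-0.035,0.24,-0.01],[0,0,0],1],[[-0.035,0.24,-0.01],[0,0,0],1],[[-0.035,0.24,-0.01],[0,0,0],1]]'
python3 -c "
from k import *
print(read_state()['wrist_torque'])
a=tipT(.5,80,73,26)
b=tipT(.5,82,74,20);delta(*b)
c=tipT(.5,84,74,20,12);delta(*c,*b)
e=tipT(.5,84,74,20,22.5);delta(*e,*c)
print(b[0],c[0],e[0])
for t in (15,10,5,0):
    print(t);delta(*tipT(.5,84,74,t,22.5),*e)
"
```

```text
clock: 8.75
position: [514.7, -272.3, 95.5]
ee_rot: [0.738, -0.637, 0.171, 0.145]
contact_force: [0.6, 0.4, -2.7]
gripper_width: 31.9
grasp_force: 60.3
[1.07314985 0.16401521 0.01607275]
shift [ 0.005 -0.004 -0.086] turn [ 0.048   0.0092 -0.001 ] deg 5.9
shift [-0.019  0.131 -0.041] turn [0. 0. 0.] deg 0.0
shift [-0.014  0.098 -0.036] turn [0. 0. 0.] deg 0.0
[ 515.29382331 -272.78563379   86.9311042 ] [ 513.37730543 -259.64838122   82.82686248] [ 511.95297563 -249.88495536   79.23565097]
15
shift [ 0.    -0.001 -0.071] turn [ 0.0412  0.006  -0.    ] deg 5.0
10
shift [-0.     0.003 -0.143] turn [ 0.0825  0.012  -0.    ] deg 10.0
5
shift [-0.002  0.014 -0.213] turn [ 0.1237  0.018  -0.    ] deg 15.0
0
shift [-0.005  0.031 -0.282] turn [ 0.1649  0.0241 -0.    ] deg 20.0
```

```bash
python3 -m jog '[[[0,0,-0.03],[0.016,0.003,0],1],[[0,0,-0.06],[0.032,0.006,0],1],[[0,0,-0.085],[0.048,0.009,0],1],[[0,0,-0.085],[0.048,0.009,0],1],[[0,0,-0.085],[0.048,0.009,0],1]]'
python3 -m jog '[[[-0.005,0.04,-0.01],[0,0,0],1],[[-0.01,0.08,-0.025],[0,0,0],1],[[-0.02,0.13,-0.04],[0,0,0],1],[[-0.02,0.13,-0.04],[0,0,0],1],[[-0.02,0.13,-0.04],[0,0,0],1]]'
python3 -c "
from k import *
print(read_state()['wrist_torque'])
delta(*tipT(.5,84,74,20,12));delta(*tipT(.5,84,74,20,22.5))
d=grab('scene','s3');f=d['frame'][:,:,::-1]
cv2.imwrite('pics/s3c.png',cv2.resize(f[250:390,320:440],None,fx=4,fy=4,interpolation=cv2.INTER_CUBIC))
"
```

```text
clock: 9.25
position: [514.7, -273.0, 86.9]
ee_rot: [0.745, -0.644, 0.132, 0.114]
contact_force: [0.2, 0.1, -2.2]
gripper_width: 32.9
grasp_force: 60.2
clock: 9.75
position: [512.6, -260.0, 83.1]
ee_rot: [0.745, -0.644, 0.132, 0.114]
contact_force: [1.7, -5.3, -1.6]
gripper_width: 32.9
grasp_force: 60.2
[-0.58919891 -0.26858208  0.05010636]
shift [ 0.008  0.003 -0.003] turn [ 0.0003  0.0001 -0.0006] deg 0.1
shift [-0.006  0.101 -0.039] turn [ 0.0003  0.0001 -0.0006] deg 0.1
```

View pics/s3c.png

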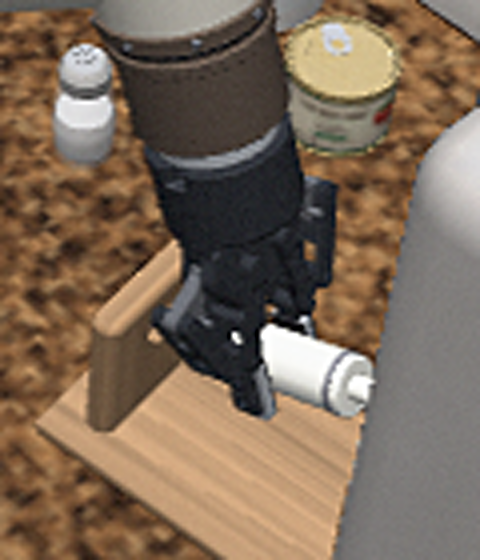

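The barrel is held inside the holder and the plunger end is hidden behind the fingers near the cup. The 5.3 N force matches ~13 mm of press on the cup floor; against the cheek face it would be ~8 N. I'll press on to ~22 mm, then level.

```bash
python3 -m jog '[[[-0.005,0.04,-0.015],[0,0,0],1],[[-0.01,0.08,-0.03],[0,0,0],1],[[-0.01,0.1,-0.04],[0,0,0],1],[[-0.01,0.1,-0.04],[0,0,0],1],[[-0.01,0.1,-0.04],[0,0,0],1]]'
python3 -c "
from k import *
print(read_state()['wrist_torque'])
delta(*tipT(.5,84,74,20,22.5))
"
```

```text
clock: 10.3
position: [511.3, -250.6, 79.4]
ee_rot: [0.745, -0.644, 0.132, 0.114]
contact_force: [1.0, -8.0, -1.1]
gripper_width: 32.3
grasp_force: 60.2
[-1.29697018 -0.10969192 -0.00858712]
shift [ 0.007  0.007 -0.001] turn [ 0.0008 -0.0003 -0.0002] deg 0.1
```

```bash
python3 -m jog '[[[0,0,-0.036],[0.021,0.003,0],1],[[0,0,-0.071],[0.041,0.006,0],1],[[0,0,-0.107],[0.062,0.009,0],1],[[0,0.003,-0.143],[0.0825,0.012,0],1],[[0,0.003,-0.143],[0.0825,0.012,0],1],[[0,0.003,-0.143],[0.0825,0.012,0],1]]'
python3 -c "
from k import *
print(read_state()['wrist_torque']);delta(*tipT(.5,84,74,10,22.5));delta(*tipT(.5,84,74,0,22.5))"
```

```text
clock: 10.9
position: [511.5, -250.5, 64.7]
ee_rot: [0.754, -0.651, 0.066, 0.057]
contact_force: [0.4, -7.5, -2.0]
gripper_width: 32.3
grasp_force: 60.2
[-1.62280854 -0.07270536  0.01930014]
shift [0.004 0.01  0.003] turn [ 0.0004  0.     -0.0005] deg 0.1
shift [-0.     0.038 -0.137] turn [ 0.0829  0.0121 -0.0005] deg 10.1
```

```bash
python3 -m jog '[[[0,0.01,-0.035],[0.021,0.003,0],1],[[0,0.02,-0.07],[0.0415,0.006,0],1],[[0,0.03,-0.105],[0.062,0.009,0],1],[[0,0.035,-0.137],[0.083,0.012,0],1],[[0,0.035,-0.137],[0.083,0.012,0],1],[[0,0.035,-0.137],[0.083,0.012,0],1]]'
python3 -c "
from k import *
print(read_state()['wrist_torque']);delta(*tipT(.5,84,74,0,22.5));delta(*tipT(.5,84,74,0,12.5));delta(*tipT(.5,84,74,0,6))"
```

```text
clock: 11.5
position: [511.3, -247.6, 50.5]
ee_rot: [0.757, -0.653, 0.0, 0.0]
contact_force: [-0.8, -7.7, -2.5]
gripper_width: 32.5
grasp_force: 60.2
[-2.16991091  0.16615248  0.13033042]
shift [0.002 0.008 0.005] turn [ 0.0003  0.0001 -0.0008] deg 0.1
shift [ 0.017 -0.091  0.005] turn [ 0.0003  0.0001 -0.0008] deg 0.1
shift [ 0.026 -0.155  0.005] turn [ 0.0003  0.0001 -0.0008] deg 0.1
```

Level and clear. Now I'll back off toward −y so the pin enters the right cup.

```bash
python3 -m jog '[[[0.005,-0.03,0],[0,0,0],1],[[0.01,-0.06,0],[0,0,0],1],[[0.017,-0.1,0],[0,0,0],1],[[0.017,-0.1,0],[0,0,0],1],[[0.017,-0.1,0],[0,0,0],1]]'
python3 -m jog '[[[0.004,-0.03,0],[0,0,0],1],[[0.008,-0.055,0],[0,0,0],1],[[0.008,-0.055,0],[0,0,0],1],[[0.008,-0.055,0],[0,0,0],1]]'
python3 -c "
from k import *
print(read_state()['wrist_torque']);delta(*tipT(.5,84,74,0,6))"
```

```text
clock: 12.0
position: [512.6, -256.8, 50.5]
ee_rot: [0.757, -0.653, -0.0, 0.0]
contact_force: [-0.8, -5.9, -2.4]
gripper_width: 32.7
grasp_force: 60.2
clock: 12.4
position: [513.4, -261.6, 50.5]
ee_rot: [0.757, -0.654, -0.001, -0.0]
contact_force: [-2.0, -4.7, -2.6]
gripper_width: 32.4
grasp_force: 60.2
[-1.24823574  0.52811086  0.31320843]
shift [ 0.004 -0.015  0.005] turn [-0.0007 -0.0003 -0.0006] deg 0.1
```

```bash
python3 -m jog '[[[0.002,-0.015,0],[0,0,0],1],[[0.003,-0.025,0],[0,0,0],1],[[0.003,-0.025,0],[0,0,0],1],[[0.003,-0.025,0],[0,0,0],1]]'
python3 wd.py | head -1; python3 -c "
from k import *
print(read_state()['wrist_torque'])"
```

```text
clock: 12.8
position: [514.3, -263.8, 50.7]
ee_rot: [0.757, -0.654, -0.0, -0.001]
contact_force: [-1.6, -3.3, -2.6]
gripper_width: 32.7
grasp_force: 60.2
counter z 1.334628672362125
[-0.7850016   0.38746943  0.10974295]
```

```bash
python3 -m jog '[[[0.001,-0.01,-0.01],[0,0,0],1],[[0.002,-0.02,-0.01],[0,0,0],1],[[0.002,-0.02,-0.01],[0,0,0],1]]'
python3 -c "
from k import *
print(read_state()['wrist_torque'])"
```

```text
clock: 13.15
position: [514.6, -264.2, 50.1]
ee_rot: [0.757, -0.654, -0.001, -0.001]
contact_force: [-1.9, 7.1, 2.6]
gripper_width: 32.7
grasp_force: 60.7
[ 1.63299866  0.5169323  -0.00353313]
```

The force reversed, so the pin has met its cup floor, at the expected place. I'll relax 1 mm, release, rise and check.

```bash
python3 -m jog '[[[0,0.01,-0.02],[0,0,0],1],[[0,0.01,-0.02],[0,0,0],0.4],[[0,0.01,-0.02],[0,0,0],0.2],[[0,0.01,-0.02],[0,0,0],0],[[0,0.01,-0.02],[0,0,0],-0.5],[[0,0.01,-0.02],[0,0,0],-1],[[0,0.01,-0.02],[0,0,0],-1],[[0,0.01,-0.02],[0,0,0],-1],[[0,0.01,-0.02],[0,0,0],-1],[[0,0.01,-0.02],[0,0,0],-1]]'
python3 -m jog '[[[0,0,0.15],[0,0,0],-1],[[0,0,0.4],[0,0,0],-1],[[0,0,0.8],[0,0,0],-1],[[0,0,1],[0,0,0],-1],[[0,0,1],[0,0,0],-1],[[0,0,1],[0,0,0],-1]]'
python3 -m jog '[[[-0.3,0.4,0.3],[0,0,0],-1],[[-0.6,0.8,0.6],[0,0,0],-1],[[-0.8,1,0.8],[0,0,0],-1],[[-0.8,1,0.8],[0,0,0],-1]]'
python3 -m jog '[[[-0.4,0.4,0],[0,0,0],-1],[[-0.6,0.8,0],[0,0,0],-1],[[-0.6,1,0],[0,0,0],-1],[[-0.6,1,0],[0,0,0],-1],[[-0.6,1,0],[0,0,0],-1]]'
python3 -c "
from k import *
d=grab('top','t5');f=d['frame'][:,:,::-1]
cv2.imwrite('pics/t5c.png',cv2.resize(f[210:305,380:505],None,fx=6,fy=6,interpolation=cv2.INTER_CUBIC))"
```

```text
clock: 14.15
position: [514.6, -265.0, 47.8]
ee_rot: [0.757, -0.654, -0.0, -0.001]
contact_force: [-0.2, 0.3, 0.1]
gripper_width: 85.0
grasp_force: 0.0
clock: 14.75
position: [514.3, -264.8, 147.8]
ee_rot: [0.757, -0.654, -0.0, -0.001]
contact_force: [-0.2, -0.6, -0.5]
gripper_width: 85.9
grasp_force: 0.0
clock: 15.15
position: [433.0, -163.2, 230.2]
ee_rot: [0.758, -0.652, 0.001, -0.002]
contact_force: [0.7, 0.0, 0.3]
gripper_width: 85.4
grasp_force: 0.0
clock: 15.65
position: [374.4, -64.9, 226.8]
ee_rot: [0.757, -0.653, -0.001, 0.0]
contact_force: [0.6, 0.9, -0.1]
gripper_width: 85.5
grasp_force: 0.0
```

View pics/t5c.png

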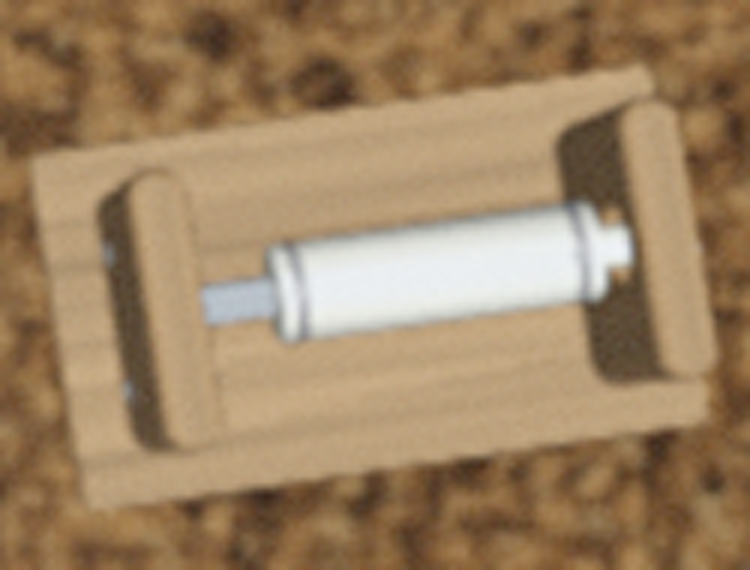

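The roller spans the cheeks: steel plunger into the left cup at (205,302), pin into the right cup at (632,245). I'll check the barrel's position and level numerically.

```bash
python3 -c "
from k import *
d=np.load('pics/t5.npz');Z=d['range_z'];v,u=np.mgrid[0:480,0:640]
C=np.stack([(u-d['cx'])/d['fx']*Z,(v-d['cy'])/d['fy']*Z,Z],-1); W=(C-d['t'])@d['R']
H=Ro.from_euler('z',-HY,degrees=True).apply((W-HO).reshape(-1,3))
for a in range(-70,50,10):
    m=(abs(H[:,1]-a)<5)&(abs(H[:,0])<25)&(H[:,2]>60)&(H[:,2]<105);h=H[m]
    if len(h): print(a,len(h),h[:,2].max().round(1),h[:,0].mean().round(1))
m=(abs(H[:,0])<8)&(H[:,2]>80)&(H[:,2]<97)&(abs(H[:,1])<70);print(H[m][:,1].min(),H[m][:,1].max())
def hr(a,b,z):
    c=d['R'].T@(-d['t']);r=d['R'].T@np.array([(380+a/6-d['cx'])/d['fx'],(210+b/6-d['cy'])/d['fy'],1]);return Ro.from_euler('z',-HY,degrees=True).apply(c+r*(z-c[2])/r[2]-HO)
print(hr(272,295,70),hr(606,250,72))
"
```

```text
-70 152 105.0 -0.7
-60 77 91.7 -0.0
-50 83 94.8 0.4
-40 79 94.6 0.7
-30 81 94.3 0.7
-20 86 92.1 0.4
-10 80 92.5 -0.1
0 81 93.9 0.6
10 83 92.1 0.3
20 82 92.3 0.0
30 84 91.8 0.4
40 93 92.8 0.4
-69.02714809212846 64.9076007540126
[5.95674893e-02 4.42958857e+01 7.00000000e+01] [ -0.91076779 -70.44486338  72.        ]
```

```bash
python3 -c "
from h import *
print(job_done())"
```

```text
the job is handed in; nothing more can be done
None
```

The roller is back in the holder with the plunger in the left cup and the pin in the right. It sits level and released, no other item was touched, and I handed the job in at about 16 s of the 45 s allowed; the hand-in gave no verdict.

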